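# Press a bush home with the bench quick clamp and release it

## Task

Use the quick clamp to press the brass bush into the aluminium block: pump the orange trigger until the bush flange sits flush on the block, and finish with a firm squeeze of about 18 N on the trigger, never more than 25 N anywhere on the clamp. Then press the red release lever and, holding it down, slide the clamp head fully back, leaving the block in its nest and everything let go. Push the bush only with the clamp, and leave the other things on the bench alone.

Things in the scene. Friction and masses are not known exactly. Their poses are not given: they have to be found in the camera images.
- clamp: Bench quick clamp, bolted down, with its moving parts: grey base plate 285 x 85 x 8 mm, toothed steel bar, blue fixed jaw (top 87 mm high), blue sliding head (70 long, 44 wide, top 74 mm high). Origin on the bench under the bar. x runs along the bar from the sliding head to the fixed jaw, y to the side where the release lever sticks out, z up.
- clamp_head (a joint): Position of the sliding head along the clamp's x axis in m: 0 = fully back (end stop), grows towards the fixed jaw, at most 0.078; about 0.060 with the bush seated. A ratchet (6 mm teeth) lets it go forward but not back unless the release lever is held down; then it slides back with about 3 N; meet the end stop slowly.
- trigger (a joint): Orange trigger paddle (24 mm wide) hinged at the front of the head, rising to the rear, sprung up: 0 = up, 0.50 rad = bottom stop. A full stroke moves the head up to 16 mm; only whole 6 mm teeth passed are kept. Let it rise fully between strokes. Takes 3 to 8 N unloaded, 10 to 15 N with the bush sliding in, then stiffens (about 3 N/mm) once it is home. The jaw feels about 3 times the force.
- trigger_pad (a point): Point to press on top of the trigger's ribbed rear end, 100 mm from its hinge; rides with head and trigger. 133 mm above the bench at rest (the paddle's rear tip 143 mm), 48 mm lower at the stop. Press straight down with closed fingers; nothing within 25 mm beside it. The head moves forward under the finger; the paddle ends 20 mm behind the point.
- release_lever (a joint): Red release lever on the side of the head; 0 = at rest (up), 0.40 rad = fully down; sprung back up. From about 0.2 rad it lifts the ratchet clear and the head is free both ways; it takes about 3 N at first and 9 N near the bottom.
- release_pad (a point): Point to press on top of the red release tab (50 mm along the bar, 46 wide), 33 mm out from its hinge, 84 mm above the bench at rest; pressing it down 8 to 11 mm is enough (stop at 13 mm). At the tab's rear end, 24 mm behind this point (clamp's -x), a 14 mm high red upstand: push against it, lever held down, to slide the head back.
- jaw_pad: Black round rubber pad, 28 mm across, on the front of the sliding head, springy (30 N per mm). It pushes the bush flange. A final squeeze of 32 to 75 N at the pad is right; about 18 N on the trigger gives it.
- block: Loose aluminium block 50 x 46 x 46 mm standing in the clamp's nest against the fixed jaw, origin at the centre of its underside (34 mm above the bench), its axes parallel to the clamp's.
- bush (a joint): How far the brass bush has been pressed into the block, in m: 0 = sticking out 22 mm, 0.022 = home, flange flush on the block. It needs about 22 N to move and stays where it is pushed.
- bush_face (a point): Centre of the outer face of the brass bush flange (30 mm across, 6 mm thick), which the jaw pad meets.
- screwdriver_a: Screwdriver with an orange handle, 193 mm long, lying on the bench; leave alone.
- screwdriver_b: Screwdriver with a red handle, 168 mm long, lying on the bench; leave alone.
- tape_1: Roll of beige masking tape, 104 mm across, 25 mm high; leave alone.
- pen_1: Blue and white marker pen, 135 mm long; leave alone.
- scissors_1: Scissors with blue handles, 199 mm long; leave alone.
Things that resemble listed ones, but are neither listed nor needed, are in the scene too. What is meant by the block is not blue, and is the larger of those in its own colour.

How it is judged:
On the way, in this order (a step that is already met when the one before it is completed fails the run):
1. the bush is pressed home with a firm squeeze from the jaw pad (value of joint bush above 0.021 m and contact force between jaw_pad and block above 32 N), for 0.1 s.
2. the release lever is held down while the head slides back (value of joint release_lever above 0.1 rad and value of joint clamp_head below 0.045 m), for 0.05 s.
At the end, for the whole second after the job is handed in: the bush is home (within 1 mm of flush), the clamp head is fully back (within 4 mm of its end stop), trigger and release lever are up again, and the block stands at rest in its nest (within 5 mm) (value of joint bush above 0.021 m and value of joint clamp_head below 0.004 m and value of joint each of release_lever, trigger below 0.1 rad and z of block in the frame of clamp below 0.037 m and x of block in the frame of clamp above 0.022 m and angle between block's own z axis and vertical below 0.1 rad and linear speed of block below 0.02 m/s); the robot touches nothing.
It fails at once if the clamp is pushed with more than 25 N (contact force between any of the fingers, the arm and clamp above 25 N).
It fails at once if the jaw squeezes the bush with more than 75 N (contact force between jaw_pad and block above 75 N).
It fails at once if the bush or block is pushed by hand (contact force between any of the fingers, the arm and block above 3 N).
It fails at once if another thing on the bench is shifted (distance of any of screwdriver_a, screwdriver_b, tape_1, pen_1, scissors_1 from where it was at the start of the episode above 0.03 m).
It also fails if it takes over 58 s, if anything falls off the work surface, if the arm or the gripper's body presses on something with over 40 N, if the wrist force passes 120 N, or if a joint passes its speed limit or range.

## Robot

A 7-joint arm with a two-finger parallel gripper is mounted at the origin on a cart in front of the work surface, level with it; the furniture and walls round the work are solid. World frame = base frame: x ahead of the robot, y to its left, z up, the work surface at z = 0. Lengths are in m, angles in rad, forces in N, time in s.
With the tool pointing down it reaches from about 0.4 to 0.9 m from the base axis. Payload 5.5 kg.
Tool frame: the origin (TCP) lies midway between the tips of the shut fingers; the grasp point (between the pads) lies 19 mm behind it (bot.hold_point_z is the z of the grasp point in the tool frame, in m); z points along the fingers, y is the line along which they close (so a half turn about z gives the same grasp; the last joint's range is limited). The gripper opens to 92 mm and grips with 3 to 60 N. Pads are 19 mm wide; open, the fingers measure 130 mm over their backs; the gripper's body (75 mm by 190 mm) begins 47 mm behind the grasp point.
Start: joints at [-0.949, 0.501, -0.427, 1.55, 0.221, 1.138, -0.21], TCP at [0.228, 0.609, 0.227] pointing down, gripper open.
Joint ranges: [-2.88, 2.88], [-0.31, 2.03], [-1.54, 1.56], [0.2, 2.42], [-1.41, 4.55], [0.19, 2.02], [-2.57, 2.57]. Speed limits (rad/s): [2.57, 2.57, 3.14, 3.14, 3.14, 3.14, 3.14].

## Interface

Orientations are given as a rotation vector (axis times angle).
In Python, from bench import status, cams, bot gives the robot as it stands. The module is installed in compiled form; this text tells all that it offers.
- The arm moves only by the tool drive_tool, never from a script. Its argument "commands" is a list of rows, each a list of 7 numbers: the shift along the world's x, y, z in mm, then the turn, a rotation vector about the world's x, y, z in degrees, then the gripper command: -1 is fully open, 1 is shut, values between are in proportion. A call has 1 to 20 rows; each row shifts and turns the commanded pose from where the row before left it; what a row does not reach is not made up. A row lasts 1/12 s, in which the tool goes at most 41.7 mm and 7.16 degrees, less where a joint would pass 70% of its speed; a pose out of reach is approached as far as the arm can. A call with a gripper value outside its range is refused whole. The fingers move at their own pace and stop on an object; "newtons" is the grip in N (left out, the last holds). Time passes only in rows, so rows that do not move let the fingers close. It gives the time, the measured TCP pose, the force, the opening and the grip force at its end, in the units of the state.
- status.read_state(): the state, without advancing time (a new reading comes with each control period).
- cams.capture(name): name is "side" or "top" or "wrist"; returns (picture, depth): 420x560x3 uint8, red, green, blue; 420x560 float32, m along the optical axis (not along the pixel's ray), 0 where there is no reading.
- cams.camera_info(name): a dict with "camera_matrix" (3x3 intrinsics, pixels), "R" (3x3) and "t" (3): a world point X has camera coordinates R X + t. Camera axes: x right, y down, z forward; pixel columns grow to the right and rows downward; lengths in m; the calibration is good to about 2 mm. A picture is of the moment at which its call begins: read the wrist's pose just before it. camera_info takes no time and is no camera call; for the wrist camera it gives the pose at the moment of the call.
- bot.close_job(): hands the job in; it is judged then, once.
The state is a dict: "time": time; "qpos": joint angles; "joint_vel": joint speeds; "effort": joint torques, N m; "tool_pos": TCP position; "tcp_rot": TCP orientation; "wrist_force": force on the tool from outside, world axes, zero at the start; "ft_torque": the same for the moment, N m; "gripper_width": finger opening in m; "grasp_force": force on a finger pad.
Only numpy, scipy, OpenCV 4.12 (cv2) and the standard library are available. Lean on these libraries where they do the work, as an engineer would, in place of code of your own. Each camera call takes 0.05 s, during which the arm holds its last target. There are 200 camera calls.

## Working session

There is one attempt and no reset: what is moved stays moved. The work goes in short steps, Python scripts to look and compute and a tool call to move; the robot and the scene stay as the last step left them, time stands still between calls to the robot, and variables do not carry over. Pictures are saved under pics/ and viewed, at most 10 in all, crops included, and the job is handed in when it is done.

Besides the shell and the picture viewer there is one more tool, called after ">>>" as name(argument=value, ...), one argument or row to a line, values as JSON. drive_tool: Moves the arm, as the interface text tells. Its arguments: {"type":"object","properties":{"commands":{"type":"array"},"newtons":{"type":"number"}},"required":["commands"]}

```bash
mkdir -p pics; python3 - <<'E'
from bench import status,cams,bot
import cv2,numpy as np
s=status.read_state();print({k:np.round(v,3).tolist() for k,v in s.items()})
for n in("top","side"):
    i=cams.camera_info(n);print(n,i)
    p,d=cams.capture(n);cv2.imwrite(f"pics/{n}0.png",p[...,::-1]);np.save(f"pics/{n}0.npy",d)
E
```

```text
{'time': 0.0, 'qpos': [-0.949, 0.502, -0.427, 1.551, 0.221, 1.138, -0.21], 'joint_vel': [0.0, -0.002, -0.0, -0.001, 0.001, 0.0, -0.001], 'effort': [0.0, -56.658, -5.816, -27.913, -0.069, 0.031, 0.0], 'tool_pos': [0.228, 0.608, 0.226], 'tcp_rot': [-0.561, -3.091, 0.003], 'wrist_force': [-0.157, 0.01, -0.239], 'ft_torque': [0.01, -0.0, 0.032], 'grasp_force': 0.0, 'gripper_width': 0.092}
top {'camera_matrix': array([[429.09581929,   0.        , 284.95797226],
       [  0.        , 429.09581929, 206.57251661],
       [  0.        ,   0.        ,   1.        ]]), 'R': array([[-0.02398464, -0.9997054 , -0.00372223],
       [-0.97532503,  0.02421677, -0.21944162],
       [ 0.21946711, -0.00163285, -0.97561853]]), 't': array([0.255767  , 0.55627037, 1.07485665])}
side {'camera_matrix': array([[426.14784987,   0.        , 280.01541454],
       [  0.        , 426.14784987, 202.58272413],
       [  0.        ,   0.        ,   1.        ]]), 'R': array([[ 0.86054995, -0.50904492, -0.01808472],
       [-0.36551695, -0.5924068 , -0.71794954],
       [ 0.35475506,  0.62444171, -0.69586018]]), 't': array([-0.33730389,  0.40609252,  0.65036483])}
```

View pics/top0.png

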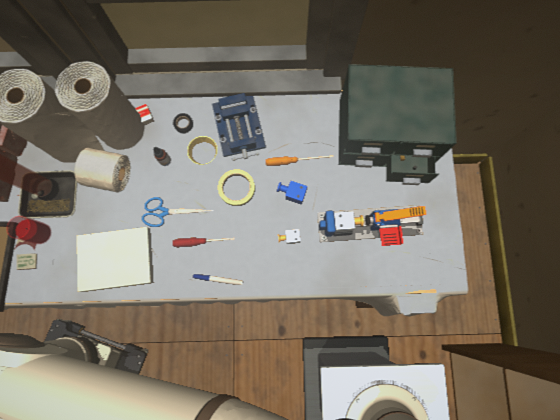

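View pics/side0.png

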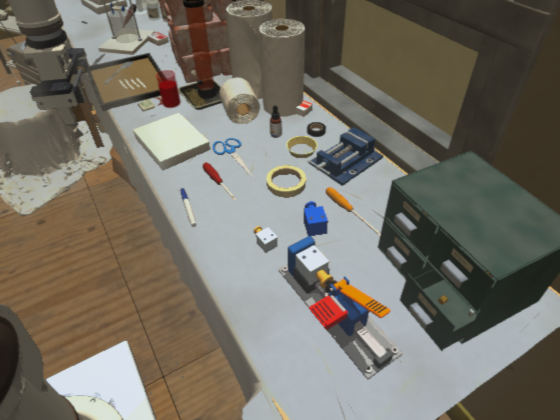

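The top view shows the clamp around (320-425, 205-245), with the fixed jaw on the left, the orange trigger's rear end near (425,211) and the red lever at (391,236). The cabinet with its open drawer is behind it, around (410,165). Next I'll measure the colours with depth.

```bash
cat > h.py <<'E'
import cv2,numpy as np
from bench import status,cams,bot
def cloud(n,d):
    i=cams.camera_info(n);K=i["camera_matrix"];v,u=np.mgrid[0:420,0:560]
    c=np.stack([(u-K[0,2])/K[0,0]*d,(v-K[1,2])/K[1,1]*d,d],-1)
    return (c-i["t"])@i["R"]
def masks(bgr):
    h=cv2.cvtColor(bgr,cv2.COLOR_BGR2HSV);H,S,V=h[...,0],h[...,1],h[...,2]
    return dict(orange=(H>8)&(H<24)&(S>170)&(V>120),red=((H<6)|(H>174))&(S>170)&(V>90),blue=(H>100)&(H<125)&(S>120)&(V>40))
def biggest(m,n=1):
    k,l,st,_=cv2.connectedComponentsWithStats(m.astype(np.uint8));return l==1+np.argmax(st[1:,4])
E
python3 - <<'E'
from h import *
roi={"top":(300,190,440,260),"side":(270,230,410,380)}
for n in roi:
    b=cv2.imread(f"pics/{n}0.png");P=cloud(n,np.load(f"pics/{n}0.npy"));x0,y0,x1,y1=roi[n]
    r=np.zeros((420,560),bool);r[y0:y1,x0:x1]=1
    for k,m in masks(b).items():
        q=P[biggest(m&r)];q=q[(q[:,2]>0)&(q[:,2]<.2)]
        print(n,k,len(q),"min",np.percentile(q,2,0).round(3),"med",np.median(q,0).round(3),"max",np.percentile(q,98,0).round(3))
        if k!="blue":
            z=q[:,2];(cx,cy),wh,a=cv2.minAreaRect((q[:,:2]*1000).astype(np.float32));print("  rect",cx,cy,wh,a)
    # plate/clamp extents: everything above bench in roi
    q=P[r];q=q[(q[:,2]>.004)&(q[:,2]<.02)]
    print("  plate",np.percentile(q,1,0).round(3),np.percentile(q,99,0).round(3))
    rr=cv2.minAreaRect((q[:,:2]*1000).astype(np.float32));print("  plate rect",rr)
b=cv2.imread("pics/top0.png")[180:270,300:450];b2=cv2.imread("pics/side0.png")[225:385,265:415]
cv2.imwrite("pics/crop0.png",np.vstack([cv2.resize(b,(500,300),interpolation=cv2.INTER_CUBIC),np.zeros((0,500,3),np.uint8),cv2.resize(b2,(500,300*0+290),interpolation=cv2.INTER_CUBIC)]))
E
```

```text
top orange 393 min [ 0.514 -0.098  0.093] med [ 0.524 -0.046  0.117] max [0.536 0.01  0.141]
  rect 525.0 -44.87286376953125 (22.645313262939453, 113.79878234863281) 2.958631753921509
top red 307 min [ 0.453 -0.049  0.081] med [ 0.476 -0.028  0.085] max [ 0.495 -0.     0.099]
  rect 475.20599365234375 -38.59878921508789 (46.64430618286133, 78.94866180419922) 7.497015476226807
top blue 153 min [0.49  0.118 0.083] med [0.515 0.128 0.088] max [0.542 0.137 0.091]
  plate [ 0.423 -0.181  0.004] [0.617 0.199 0.015]
  plate rect ((520.2730712890625, 7.1631011962890625), (390.5233459472656, 194.1490936279297), 88.56261444091797)
side orange 601 min [ 0.512 -0.104  0.093] med [ 0.522 -0.052  0.118] max [0.534 0.005 0.14 ]
  rect 523.8142700195312 -42.006011962890625 (23.318918228149414, 126.2015380859375) 2.0855441093444824
side red 582 min [ 0.452 -0.055  0.082] med [ 0.472 -0.028  0.085] max [ 0.493 -0.004  0.099]
  rect 472.8044128417969 -27.94622230529785 (43.9444580078125, 54.446998596191406) 2.5930068492889404
side blue 297 min [ 0.505 -0.058  0.071] med [ 0.516 -0.042  0.074] max [ 0.535 -0.005  0.077]
  plate [ 0.366 -0.159  0.004] [0.701 0.216 0.018]
  plate rect ((558.156005859375, 24.217544555664062), (348.832763671875, 309.5826721191406), 58.45863342285156)
```

View pics/crop0.png

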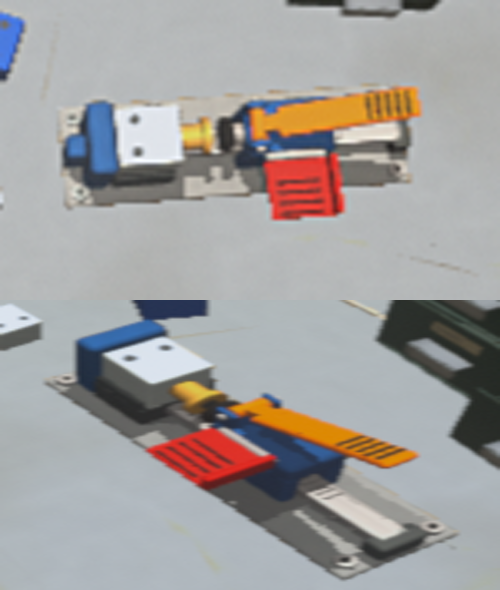

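```bash
python3 - <<'E'
from h import *
roi={"top":(300,190,440,260),"side":(270,230,410,380)}
for n in roi:
    b=cv2.imread(f"pics/{n}0.png");P=cloud(n,np.load(f"pics/{n}0.npy"));x0,y0,x1,y1=roi[n]
    r=np.zeros((420,560),bool);r[y0:y1,x0:x1]=1;M=masks(b)
    for k in("orange","red"):
        q=P[biggest(M[k]&r)];q=q[(q[:,2]>.07)&(q[:,2]<.2)]
        print(n,k)
        for lo in np.arange(-.115,.03,.01):
            s=q[(q[:,1]>=lo)&(q[:,1]<lo+.01)]
            if len(s)>4: print("  y%.3f n%d x %.3f..%.3f z %.3f"%(lo+.005,len(s),*np.percentile(s[:,0],[3,97]),np.median(s[:,2])))
    # grey/white base plate mask: low saturation bright? use heights >4mm along bar ends
    q=P.reshape(-1,3);c=q[(q[:,2]>.1)&(q[:,2]<.4)&(abs(q[:,1]+.08)<.12)&(q[:,0]>.55)&(q[:,0]<1)]
    if len(c): print(" cabinet",c.min(0).round(3),np.percentile(c,50,0).round(3), "minx z>.14",c[c[:,2]>.14][:,0].min().round(3))
    c=q[(q[:,2]>.05)&(q[:,2]<.4)&(abs(q[:,1]+.08)<.12)&(q[:,0]>.55)&(q[:,0]<.66)];print(" near obstacles",c.min(0) if len(c) else None,c.max(0) if len(c) else None)
    # blue parts (jaw & head)
    q=P[M["blue"]&r];
    for lo,hi in((.08,.095),(.068,.078)):
        s=q[(q[:,2]>lo)&(q[:,2]<hi)];s=s[(s[:,1]>.08) if lo==.08 else (s[:,1]<.05)]
        if len(s): print(" blue",lo,np.percentile(s,[2,98],0).round(3).tolist(),cv2.minAreaRect((s[:,:2]*1000).astype(np.float32)))
E
```

```text
top orange
  y-0.100 n23 x 0.518..0.536 z 0.140
  y-0.090 n34 x 0.516..0.537 z 0.136
  y-0.080 n31 x 0.517..0.537 z 0.133
  y-0.070 n35 x 0.516..0.536 z 0.128
  y-0.060 n39 x 0.515..0.534 z 0.124
  y-0.050 n38 x 0.516..0.535 z 0.119
  y-0.040 n39 x 0.515..0.535 z 0.114
  y-0.030 n39 x 0.514..0.533 z 0.109
  y-0.020 n36 x 0.514..0.534 z 0.105
  y-0.010 n31 x 0.512..0.533 z 0.101
  y-0.000 n22 x 0.516..0.531 z 0.096
  y0.010 n26 x 0.512..0.533 z 0.094
top red
  y-0.050 n50 x 0.455..0.495 z 0.097
  y-0.040 n70 x 0.453..0.494 z 0.085
  y-0.030 n51 x 0.453..0.494 z 0.085
  y-0.020 n50 x 0.453..0.494 z 0.084
  y-0.010 n50 x 0.453..0.495 z 0.084
  y-0.000 n35 x 0.451..0.492 z 0.085
 cabinet [ 0.665 -0.2    0.1  ] [ 0.853 -0.072  0.201] minx z>.14 0.665
 near obstacles [ 0.61952983 -0.16150387  0.05009413] [ 0.65998657 -0.0405146   0.09834793]
 blue 0.08 [[0.49, 0.118, 0.083], [0.542, 0.137, 0.091]] ((515.8762817382812, 127.57538604736328), (52.660743713378906, 18.876300811767578), 3.2192540168762207)
 blue 0.068 [[0.506, -0.052, 0.07], [0.544, 0.014, 0.078]] ((525.2854614257812, -19.8376808
[... 579 characters left out ...]
n113 x 0.452..0.493 z 0.097
  y-0.040 n95 x 0.453..0.493 z 0.084
  y-0.030 n112 x 0.453..0.493 z 0.084
  y-0.020 n115 x 0.452..0.492 z 0.084
  y-0.010 n114 x 0.452..0.492 z 0.084
  y-0.000 n28 x 0.456..0.492 z 0.083
 cabinet [ 0.664 -0.187  0.1  ] [ 0.781 -0.06   0.201] minx z>.14 0.664
 near obstacles [ 0.6192788  -0.16574646  0.05003815] [ 0.65986845 -0.04438693  0.09697975]
 blue 0.08 [[0.489, 0.113, 0.082], [0.54, 0.131, 0.09]] ((514.6965942382812, 122.5726547241211), (54.18983840942383, 19.26193618774414), 3.7108030319213867)
 blue 0.068 [[0.505, -0.058, 0.071], [0.535, -0.004, 0.077]] ((512.0159301757812, -20.236522674560547), (31.842809677124023, 83.5763168334961), 14.640668869018555)
```

>>> drive_tool(
  commands=[
    [15,-34.6,0,0,0,-3.3,1],
    [15,-34.6,0,0,0,-3.3,1],
    [15,-34.6,0,0,0,-3.3,1],
    [15,-34.6,0,0,0,-3.3,1],
    [15,-34.6,0,0,0,-3.3,1],
    [15,-34.6,0,0,0,-3.3,1],
    [15,-34.6,0,0,0,-3.3,1],
    [15,-34.6,0,0,0,-3.3,1],
    [15,-34.6,0,0,0,-3.3,1],
    [15,-34.6,0,0,0,-3.3,1],
    [15,-34.6,0,0,0,-3.3,1],
    [15,-34.6,0,0,0,-3.3,1],
    [15,-34.6,0,0,0,-3.3,1],
    [15,-34.6,0,0,0,-3.3,1],
    [15,-34.6,0,0,0,-3.3,1],
    [15,-34.6,0,0,0,-3.3,1],
    [15,-34.6,0,0,0,-3.3,1],
    [15,-34.6,0,0,0,-3.3,1],
    [15,-34.6,0,0,0,-3.3,1],
    [15,-34.6,0,0,0,-3.3,1],
  ],
)

```text
time: 1.77
tool_pos: [0.5284, -0.0851, 0.2265]
tcp_rot: [-2.157, -2.284, 0.0]
wrist_force: [0.7, 0.4, 0.1]
gripper_width: 0.0001
grasp_force: 0.0
```

>>> drive_tool(
  commands=[
    [-2,2,-25,0,0,0,1],
    [0,0,-25,0,0,0,1],
    [0,0,-24,0,0,0,1],
    [0,0,-10,0,0,0,1],
    [0,0,-5,0,0,0,1],
    [0,0,-4,0,0,0,1],
    [0,0,0,0,0,0,1],
  ],
)

```text
time: 2.35
tool_pos: [0.5263, -0.0812, 0.1339]
tcp_rot: [-2.153, -2.287, 0.0]
wrist_force: [-0.6, 0.1, 1.0]
gripper_width: 0.0005
grasp_force: 0.6
```

>>> drive_tool(
  commands=[
    [0,0,-3,0,0,0,1],
    [0,0,-3,0,0,0,1],
    [0,0,-3,0,0,0,1],
    [0,0,-3,0,0,0,1],
    [0,0,-3,0,0,0,1],
  ],
)

```text
time: 2.77
tool_pos: [0.5274, -0.0819, 0.1194]
tcp_rot: [2.152, 2.285, 0.002]
wrist_force: [0.2, -2.5, 4.1]
gripper_width: 0.0006
grasp_force: 1.7
```

>>> drive_tool(
  commands=[
    [0,0,-3,0,0,0,1],
    [0,0,-3,0,0,0,1],
    [0,0,-3,0,0,0,1],
    [0,0,-3,0,0,0,1],
    [0,0,-2,0,0,0,1],
  ],
)

```text
time: 3.18
tool_pos: [0.5269, -0.0808, 0.1046]
tcp_rot: [2.153, 2.287, 0.002]
wrist_force: [3.3, 1.4, 5.4]
gripper_width: 0.0007
grasp_force: 2.2
```

>>> drive_tool(
  commands=[
    [0,0,-3,0,0,0,1],
    [0,0,-3,0,0,0,1],
    [0,0,-3,0,0,0,1],
    [0,0,-2,0,0,0,1],
  ],
)

```text
time: 3.52
tool_pos: [0.5265, -0.0797, 0.0935]
tcp_rot: [-2.152, -2.288, -0.002]
wrist_force: [2.7, 4.3, 5.6]
gripper_width: 0.0005
grasp_force: 3.3
```

>>> drive_tool(
  commands=[
    [0,0,-2,0,0,0,1],
    [0,0,-1.5,0,0,0,1],
    [0,0,-1,0,0,0,1],
  ],
)

```text
time: 3.77
tool_pos: [0.5264, -0.0793, 0.0895]
tcp_rot: [-2.151, -2.288, -0.003]
wrist_force: [-0.1, 3.9, 11.4]
gripper_width: 0.0005
grasp_force: 5.5
```

>>> drive_tool(
  commands=[
    [0,0,-1,0,0,0,1],
    [0,0,-0.5,0,0,0,1],
  ],
)

```text
time: 3.93
tool_pos: [0.5264, -0.0792, 0.0882]
tcp_rot: [-2.151, -2.288, -0.003]
wrist_force: [0.9, 5.8, 12.2]
gripper_width: 0.0005
grasp_force: 6.4
```

>>> drive_tool(
  commands=[
    [0,0,-1,0,0,0,1],
    [0,0,2,0,0,0,1],
    [0,0,10,0,0,0,1],
    [0,0,20,0,0,0,1],
    [0,3,22,0,0,0,1],
    [0,5,8,0,0,0,1],
    [0,2,0,0,0,0,1],
  ],
)

```text
time: 4.52
tool_pos: [0.5263, -0.0709, 0.1497]
tcp_rot: [2.153, 2.287, 0.001]
wrist_force: [0.5, 0.4, -0.4]
gripper_width: 0.0003
grasp_force: 0.0
```

```bash
cat > look.py <<'E'
from h import *
import sys
p,d=cams.capture("side");b=p[...,::-1].copy();cv2.imwrite(f"pics/side{sys.argv[1]}.png",b);P=cloud("side",d);M=masks(b)
r=np.zeros((420,560),bool);r[225:390,265:415]=1
for k in("orange","red"):
    q=P[biggest(M[k]&r)];q=q[(q[:,2]>.03)&(q[:,2]<.2)]
    print(k,len(q),"y",np.percentile(q[:,1],[2,98]).round(4),"x",np.percentile(q[:,0],[2,98]).round(4),"z",np.percentile(q[:,2],[2,98]).round(4))
print(np.round(status.read_state()["wrist_force"],1),np.round(status.read_state()["tool_pos"],4))
E
python3 look.py 1
```

```text
orange 71 y [-0.0946 -0.0616] x [0.5148 0.5345] z [0.1256 0.1416]
red 592 y [-0.0446  0.0067] x [0.4513 0.4928] z [0.0818 0.0983]
[-0.5  0.9 -0.1] [ 0.5256 -0.0704  0.1485]
```

>>> drive_tool(
  commands=[
    [0,0,-10,0,0,0,1],
    [0,0,-5,0,0,0,1],
    [0,0,-3,0,0,0,1],
    [0,0,-3,0,0,0,1],
    [0,0,-3,0,0,0,1],
    [0,0,-3,0,0,0,1],
  ],
)

```text
time: 5.07
tool_pos: [0.5253, -0.0733, 0.1212]
tcp_rot: [-2.155, -2.285, 0.004]
wrist_force: [-3.7, -2.4, 11.3]
gripper_width: 0.0005
grasp_force: 5.0
```

>>> drive_tool(
  commands=[
    [0,0,-3,0,0,0,1],
    [0,0,-3,0,0,0,1],
    [0,0,-3,0,0,0,1],
    [0,0.5,-3,0,0,0,1],
    [0,0.5,-3,0,0,0,1],
    [0,0.5,-3,0,0,0,1],
  ],
)

```text
time: 5.57
tool_pos: [0.5252, -0.072, 0.1033]
tcp_rot: [-2.155, -2.285, 0.004]
wrist_force: [-3.9, -3.3, 11.5]
gripper_width: 0.0004
grasp_force: 5.3
```

>>> drive_tool(
  commands=[
    [0,0.5,-3,0,0,0,1],
    [0,1,-3,0,0,0,1],
    [0,1,-3,0,0,0,1],
    [0,0.5,-2,0,0,0,1],
  ],
)

```text
time: 5.9
tool_pos: [0.5249, -0.0693, 0.0921]
tcp_rot: [-2.156, -2.285, 0.005]
wrist_force: [-3.4, -4.2, 10.5]
gripper_width: 0.0001
grasp_force: 5.6
```

>>> drive_tool(
  commands=[
    [0,0,-2,0,0,0,1],
    [0,0,-1.5,0,0,0,1],
    [0,0,-1,0,0,0,1],
    [0,0,-0.5,0,0,0,1],
  ],
)

```text
time: 6.23
tool_pos: [0.5249, -0.068, 0.0874]
tcp_rot: [-2.154, -2.285, 0.004]
wrist_force: [-4.5, -2.4, 14.3]
gripper_width: 0.0005
grasp_force: 6.6
```

>>> drive_tool(
  commands=[
    [0,0,2,0,0,0,1],
    [0,0,10,0,0,0,1],
    [0,0,20,0,0,0,1],
    [0,3,22,0,0,0,1],
    [0,5,8,0,0,0,1],
    [0,1,0,0,0,0,1],
  ],
)

```text
time: 6.73
tool_pos: [0.5273, -0.057, 0.1509]
tcp_rot: [2.152, 2.287, 0.003]
wrist_force: [0.2, 0.2, 0.0]
gripper_width: -0.0001
grasp_force: 0.0
```

```bash
python3 look.py 2
```

```text
orange 85 y [-0.0827 -0.0408] x [0.5136 0.5331] z [0.1198 0.1413]
red 598 y [-0.0331  0.019 ] x [0.4508 0.4922] z [0.0821 0.0987]
[-0.   0.3 -0.2] [ 0.5264 -0.0569  0.1496]
```

>>> drive_tool(
  commands=[
    [0,-1,-10,0,0,0,1],
    [0,0,-5,0,0,0,1],
    [0,0,-3,0,0,0,1],
    [0,0,-3,0,0,0,1],
    [0,0,-3,0,0,0,1],
    [0,0,-3,0,0,0,1],
  ],
)

```text
time: 7.28
tool_pos: [0.5255, -0.0607, 0.1224]
tcp_rot: [-2.155, -2.285, 0.004]
wrist_force: [-4.1, -3.4, 12.3]
gripper_width: 0.0004
grasp_force: 5.0
```

>>> drive_tool(
  commands=[
    [0,0,-2,0,0,0,1],
    [0,0,-2,0,0,0,1],
    [0,0.3,-1,0,0,0,1],
  ],
)

```text
time: 7.53
tool_pos: [0.5255, -0.0606, 0.1175]
tcp_rot: [-2.156, -2.285, 0.003]
wrist_force: [-3.9, -3.2, 11.4]
gripper_width: 0.0006
grasp_force: 4.8
```

>>> drive_tool(
  commands=[
    [0,0.3,-2,0,0,0,1],
    [0,0.3,-2,0,0,0,1],
    [0,0.3,-1,0,0,0,1],
  ],
)

```text
time: 7.78
tool_pos: [0.5254, -0.0601, 0.1125]
tcp_rot: [2.156, 2.285, -0.004]
wrist_force: [-2.9, -4.4, 9.7]
gripper_width: 0.0006
grasp_force: 4.5
```

>>> drive_tool(
  commands=[
    [0,0.3,-2,0,0,0,1],
    [0,0.3,-2,0,0,0,1],
    [0,0.3,-1,0,0,0,1],
  ],
)

```text
time: 8.03
tool_pos: [0.5255, -0.0595, 0.1075]
tcp_rot: [2.156, 2.284, -0.004]
wrist_force: [-3.9, -6.0, 11.2]
gripper_width: 0.0002
grasp_force: 4.6
```

>>> drive_tool(
  commands=[
    [0,-0.5,-2,0,0,0,1],
    [0,-0.5,-2,0,0,0,1],
    [0,0,-1,0,0,0,1],
  ],
)

```text
time: 8.28
tool_pos: [0.5255, -0.0592, 0.1025]
tcp_rot: [-2.155, -2.285, 0.003]
wrist_force: [-3.6, -1.7, 11.1]
gripper_width: 0.0004
grasp_force: 5.4
```

>>> drive_tool(
  commands=[
    [0,0,-2,0,0,0,1],
    [0,0,-2,0,0,0,1],
    [0,0,-1,0,0,0,1],
  ],
)

```text
time: 8.53
tool_pos: [0.5254, -0.0589, 0.0976]
tcp_rot: [-2.154, -2.285, 0.003]
wrist_force: [-4.4, -1.5, 14.2]
gripper_width: 0.0002
grasp_force: 6.7
```

>>> drive_tool(
  commands=[
    [0,0,-1,0,0,0,1],
    [0,0,0,0,0,0,1],
  ],
)

```text
time: 8.7
tool_pos: [0.5254, -0.0588, 0.0968]
tcp_rot: [-2.154, -2.285, 0.002]
wrist_force: [-4.5, -1.9, 13.2]
gripper_width: 0.0002
grasp_force: 7.0
```

>>> drive_tool(
  commands=[
    [0,0,-1,0,0,0,1],
    [0,0,-1,0,0,0,1],
    [0,0,0,0,0,0,1],
  ],
)

```text
time: 8.95
tool_pos: [0.5254, -0.0587, 0.095]
tcp_rot: [-2.154, -2.285, 0.002]
wrist_force: [-5.0, -1.3, 15.2]
gripper_width: 0.0004
grasp_force: 7.9
```

```bash
python3 look.py 3; python3 -c "
import cv2;b=cv2.imread('pics/side3.png')[225:345,265:385];cv2.imwrite('pics/c3.png',cv2.resize(b,(600,600),interpolation=cv2.INTER_CUBIC))"
```

```text
orange 73 y [0.0266 0.0479] x [0.5094 0.5322] z [0.0777 0.0954]
red 248 y [-0.0241  0.0278] x [0.4498 0.4677] z [0.0818 0.0984]
[-4.2 -1.4 16. ] [ 0.5254 -0.0587  0.0951]
```

View pics/c3.png

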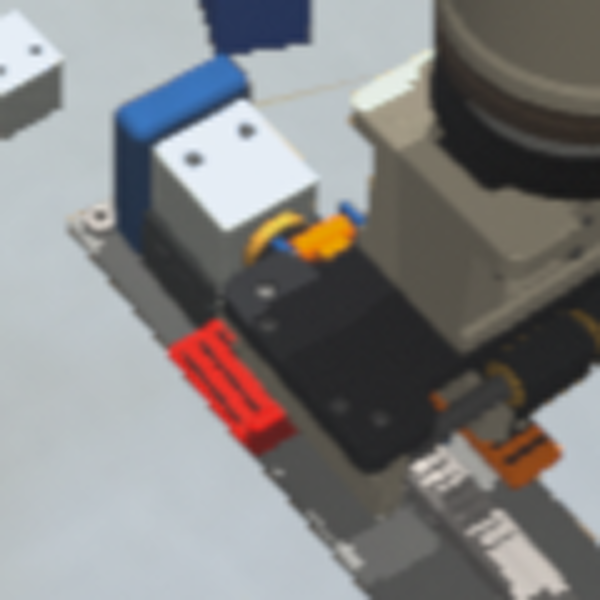

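The crop shows the brass flange at about (275,235), almost flush on the block. The force is stiffening, so I'll finish the squeeze in small steps.

>>> drive_tool(
  commands=[
    [0,0,-1,0,0,0,1],
    [0,0,0,0,0,0,1],
  ],
)

```text
time: 9.17
tool_pos: [0.5255, -0.0587, 0.0941]
tcp_rot: [-2.154, -2.285, 0.002]
wrist_force: [-5.7, -0.9, 16.9]
gripper_width: 0.0006
grasp_force: 8.4
```

>>> drive_tool(
  commands=[
    [0.5,0,-0.6,0,0,0,1],
    [0.3,0,-0.4,0,0,0,1],
    [0,0,0,0,0,0,1],
  ],
)

```text
time: 9.42
tool_pos: [0.5255, -0.0586, 0.0931]
tcp_rot: [-2.153, -2.284, 0.004]
wrist_force: [-7.1, -0.6, 18.0]
gripper_width: 0.0005
grasp_force: 9.2
```

>>> drive_tool(
  commands=[
    [-1,0,0,0,0,0,1],
    [-0.5,0,-0.5,0,0,0,1],
    [0,0,0,0,0,0,1],
    [0,0,0,0,0,0,1],
  ],
)

```text
time: 9.75
tool_pos: [0.5254, -0.0586, 0.0931]
tcp_rot: [-2.155, -2.286, 0.001]
wrist_force: [-5.3, -0.9, 18.6]
gripper_width: 0.0005
grasp_force: 9.1
```

```bash
python3 look.py 4; python3 -c "
import cv2;b=cv2.imread('pics/side4.png')[255:305,285:345];cv2.imwrite('pics/c4.png',cv2.resize(b,(720,600),interpolation=cv2.INTER_CUBIC))"
```

```text
orange 76 y [0.0251 0.0463] x [0.5099 0.5316] z [0.0803 0.096 ]
red 229 y [-0.0237  0.0275] x [0.4498 0.4666] z [0.0819 0.0977]
[-5.9 -0.6 17.6] [ 0.5254 -0.0586  0.0931]
```

View pics/c4.png

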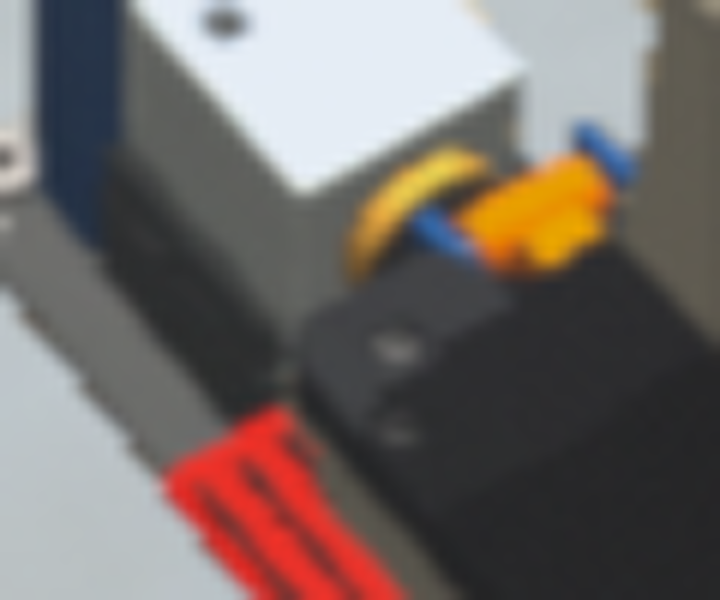

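The flange at about (420,200) sits flush on the block and the force is holding at about 18 N. I'll let the trigger go and turn the tool for the lever.

>>> drive_tool(
  commands=[
    [0,0,1,0,0,0,1],
    [0,0,5,0,0,0,1],
    [0,0,10,0,0,0,1],
    [0,0,20,0,0,0,1],
    [0,0,25,0,0,0,1],
    [0,0,25,0,0,6.4,1],
    [-5,5,10,0,0,6.4,1],
    [-5,5,0,0,0,6.4,1],
    [-5,5,0,0,0,6.4,1],
    [-5,5,0,0,0,6.4,1],
    [-5,5,0,0,0,6.4,1],
    [-5,5,0,0,0,6.4,1],
    [-5,5,0,0,0,6.4,1],
    [-5,5,0,0,0,6.4,1],
    [-5,5,0,0,0,6.4,1],
    [-5,5,0,0,0,6.4,1],
    [-5,5,0,0,0,6.4,1],
    [-5,5,0,0,0,6.4,1],
    [-2,0,0,0,0,6.4,1],
    [0,0,0,0,0,0,1],
  ],
)

```text
time: 11.47
tool_pos: [0.4622, 0.0024, 0.187]
tcp_rot: [0.09, -3.138, -0.0]
wrist_force: [0.4, -0.1, -0.6]
gripper_width: -0.0
grasp_force: 0.0
```

```bash
python3 look.py 5; python3 - <<'E'
from h import *
p,d=cams.capture("wrist");i=cams.camera_info("wrist");b=p[...,::-1].copy();cv2.imwrite("pics/w5.png",b)
P=cloud("wrist",d);m=masks(b)["red"]&(P[...,2]>.07)&(P[...,2]<.11)&(abs(P[...,0]-.47)<.05)&(abs(P[...,1])<.1)
q=P[m];print(len(q),np.percentile(q,[2,98],0).round(4) if len(q) else "")
E
```

```text
orange 342 y [-0.0753 -0.0134] x [0.5124 0.5328] z [0.1128 0.1405]
red 592 y [-0.0264  0.0253] x [0.4504 0.492 ] z [0.082  0.0989]
[ 0.6 -0.6 -0. ] [0.4627 0.0021 0.1872]
2694 [[ 0.4506 -0.0255  0.084 ]
 [ 0.493   0.0245  0.0997]]
```

View pics/w5.png

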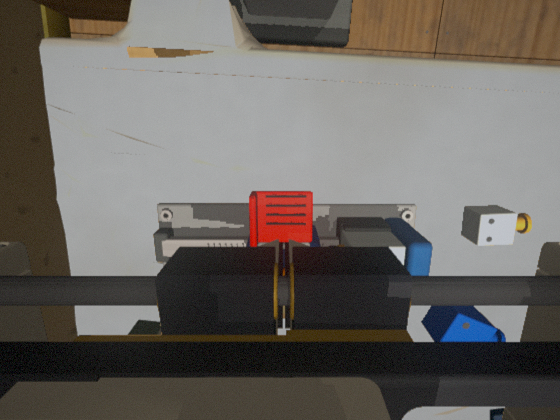

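The wrist view shows the red tab at about (281,215), with its upstand at the left (rear) end. The trigger is up again. I'll go down onto the tab now.

>>> drive_tool(
  commands=[
    [0,1,-30,0,0,0,1],
    [0,0,-30,0,0,0,1],
    [0,0,-25,0,0,0,1],
    [0,0,-10,0,0,0,1],
    [0,0,-4,0,0,0,1],
    [0,0,-2,0,0,0,1],
    [0,0,-2,0,0,0,1],
    [0,0,-2,0,0,0,1],
    [0,0,0,0,0,0,1],
  ],
)

```text
time: 12.32
tool_pos: [0.4644, 0.0032, 0.084]
tcp_rot: [-0.083, 3.139, -0.0]
wrist_force: [-0.3, -0.1, 0.1]
gripper_width: 0.0005
grasp_force: 0.0
```

>>> drive_tool(
  commands=[
    [-1,0,-2,0,0,0,1],
    [0,0,-2,0,0,0,1],
    [0,0,-2,0,0,0,1],
    [0,0,0,0,0,0,1],
  ],
)

```text
time: 12.65
tool_pos: [0.4637, 0.0032, 0.0781]
tcp_rot: [-0.083, 3.138, -0.0]
wrist_force: [0.3, -0.8, 5.4]
gripper_width: 0.0008
grasp_force: 2.8
```

>>> drive_tool(
  commands=[
    [0,0,-1.5,0,0,0,1],
    [0,0,-1.5,0,0,0,1],
    [0,0,-0.5,0,0,0,1],
    [0,0,0,0,0,0,1],
  ],
)

```text
time: 12.98
tool_pos: [0.4638, 0.0032, 0.0748]
tcp_rot: [-0.083, 3.138, -0.0]
wrist_force: [-0.3, 0.9, 7.2]
gripper_width: 0.0007
grasp_force: 3.8
```

>>> drive_tool(
  commands=[
    [0,-1.5,0,0,0,0,1],
    [0,-1.5,0,0,0,0,1],
    [0,-1.5,0,0,0,0,1],
    [0,-1.5,0,0,0,0,1],
    [0.2,-2,0,0,0,0,1],
    [0,-2,0,0,0,0,1],
  ],
)

```text
time: 13.48
tool_pos: [0.4641, -0.0056, 0.075]
tcp_rot: [-0.085, 3.137, 0.002]
wrist_force: [-1.2, 2.4, 7.4]
gripper_width: 0.0004
grasp_force: 3.6
```

```bash
python3 look.py 6
```

```text
orange 43 y [-0.0978 -0.0727] x [0.5023 0.5344] z [0.1363 0.1846]
red 66 y [-0.0357 -0.014 ] x [0.4492 0.4647] z [0.0672 0.0864]
[0.1 2.3 8.3] [ 0.4642 -0.0062  0.0749]
```

>>> drive_tool(
  commands=[
    [0.1,-3,0,0,0,0,1],
    [0.1,-3,0,0,0,0,1],
    [0.1,-3,0,0,0,0,1],
    [0.2,-3,0,0,0,0,1],
    [0.1,-3,0,0,0,0,1],
    [0.1,-3,0,0,0,0,1],
  ],
)

```text
time: 14.03
tool_pos: [0.465, -0.0237, 0.075]
tcp_rot: [-0.085, 3.137, 0.001]
wrist_force: [-0.5, 2.8, 7.0]
gripper_width: 0.0003
grasp_force: 3.5
```

>>> drive_tool(
  commands=[
    [0.1,-3,0,0,0,0,1],
    [0.1,-3,0,0,0,0,1],
    [0.1,-3,0,0,0,0,1],
    [0.2,-3,0,0,0,0,1],
    [0.1,-3,0,0,0,0,1],
    [0.1,-3,0,0,0,0,1],
    [0.1,-2,0,0,0,0,1],
  ],
)

```text
time: 14.62
tool_pos: [0.466, -0.044, 0.075]
tcp_rot: [-0.084, 3.137, 0.001]
wrist_force: [0.4, 2.7, 7.7]
gripper_width: 0.0001
grasp_force: 3.4
```

>>> drive_tool(
  commands=[
    [0,-1.5,0,0,0,0,1],
    [0,-1.5,0,0,0,0,1],
    [0,-1,0,0,0,0,1],
    [0,-1,0,0,0,0,1],
    [0,0,0,0,0,0,1],
  ],
)

```text
time: 15.03
tool_pos: [0.4662, -0.0491, 0.0751]
tcp_rot: [-0.084, 3.136, 0.001]
wrist_force: [0.1, 2.3, 6.3]
gripper_width: 0.0003
grasp_force: 3.3
```

>>> drive_tool(
  commands=[
    [0,-1,0,0,0,0,1],
    [0,-1,0,0,0,0,1],
    [0,-1,0,0,0,0,1],
    [0,0,0,0,0,0,1],
  ],
)

```text
time: 15.37
tool_pos: [0.4663, -0.0521, 0.0751]
tcp_rot: [-0.084, 3.136, 0.001]
wrist_force: [1.2, 2.8, 6.5]
gripper_width: 0.0
grasp_force: 3.3
```

>>> drive_tool(
  commands=[
    [0,-1,0,0,0,0,1],
    [0,-1,0,0,0,0,1],
    [0,0,0,0,0,0,1],
  ],
)

```text
time: 15.62
tool_pos: [0.4664, -0.0541, 0.0752]
tcp_rot: [-0.084, 3.136, 0.001]
wrist_force: [0.5, 1.5, 7.6]
gripper_width: 0.0003
grasp_force: 3.2
```

>>> drive_tool(
  commands=[
    [0,-1,0,0,0,0,1],
    [0,-1,0,0,0,0,1],
    [0,0,0,0,0,0,1],
  ],
)

```text
time: 15.87
tool_pos: [0.4665, -0.0561, 0.0752]
tcp_rot: [-0.084, 3.136, 0.001]
wrist_force: [1.1, 3.0, 6.9]
gripper_width: 0.0003
grasp_force: 3.2
```

>>> drive_tool(
  commands=[
    [0,-1,0,0,0,0,1],
    [0,-1,0,0,0,0,1],
    [0,0,0,0,0,0,1],
  ],
)

```text
time: 16.12
tool_pos: [0.4659, -0.0575, 0.0749]
tcp_rot: [-0.085, 3.137, 0.002]
wrist_force: [-0.1, 3.9, 6.4]
gripper_width: 0.0004
grasp_force: 3.2
```

>>> drive_tool(
  commands=[
    [0,-1,0,0,0,0,1],
    [0,-1,0,0,0,0,1],
    [0,0,0,0,0,0,1],
  ],
)

```text
time: 16.37
tool_pos: [0.4654, -0.0593, 0.0748]
tcp_rot: [-0.085, 3.138, 0.002]
wrist_force: [-0.5, 3.6, 6.5]
gripper_width: 0.0007
grasp_force: 3.2
```

>>> drive_tool(
  commands=[
    [0,-1,0,0,0,0,1],
    [0,-1,0,0,0,0,1],
    [0,-1,0,0,0,0,1],
    [0,0,0,0,0,0,1],
  ],
)

```text
time: 16.7
tool_pos: [0.4649, -0.0623, 0.0746]
tcp_rot: [-0.085, 3.139, 0.002]
wrist_force: [-0.9, 3.3, 6.8]
gripper_width: 0.0005
grasp_force: 3.3
```

```bash
python3 look.py 7;python3 -c "
import cv2;b=cv2.imread('pics/side7.png')[225:385,265:425];cv2.imwrite('pics/c7.png',cv2.resize(b,(600,600),interpolation=cv2.INTER_CUBIC))"
```

```text
orange 145 y [-0.1363 -0.0792] x [0.4915 0.5362] z [0.1166 0.1862]
red 39 y [-0.0861 -0.0727] x [0.4505 0.4629] z [0.0689 0.0859]
[-1.9  4.1  6. ] [ 0.4649 -0.0623  0.0746]
```

View pics/c7.png

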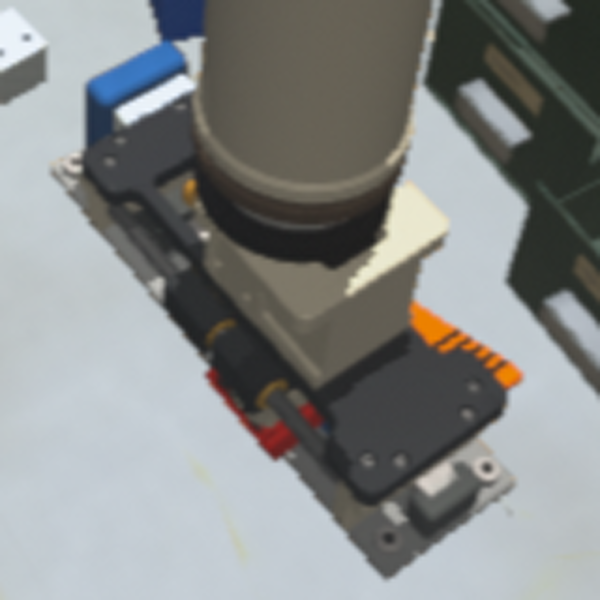

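The crop shows the head near the rear of the bar, with the tab at about (265,430). I'll keep going until the force shows the end stop.

>>> drive_tool(
  commands=[
    [0,-1,0,0,0,0,1],
    [0,-1,0,0,0,0,1],
    [0,-1,0,0,0,0,1],
    [0,0,0,0,0,0,1],
  ],
)

```text
time: 17.08
tool_pos: [0.4649, -0.063, 0.0745]
tcp_rot: [-0.088, 3.139, 0.005]
wrist_force: [-0.4, 9.1, 6.2]
gripper_width: 0.0007
grasp_force: 6.3
```

>>> drive_tool(
  commands=[
    [0,1.2,0,0,0,0,1],
    [0,0,3,0,0,0,1],
    [0,0,4,0,0,0,1],
    [0,0.5,4,0,0,0,1],
    [0,2,8,0,0,0,1],
    [0,0,30,0,0,0,1],
    [0,0,40,0,0,0,1],
    [-20,30,20,0,0,0,1],
    [-15,35,10,0,0,0,1],
    [0,40,0,0,0,0,1],
    [0,40,0,0,0,0,1],
    [0,40,0,0,0,0,1],
    [0,40,0,0,0,0,1],
    [0,0,0,0,0,0,1],
  ],
)

```text
time: 18.25
tool_pos: [0.4285, 0.1703, 0.194]
tcp_rot: [-0.098, 3.138, 0.007]
wrist_force: [0.6, 0.9, 0.3]
gripper_width: 0.0002
grasp_force: 0.0
```

```bash
python3 look.py 8;python3 -c "
import cv2;b=cv2.imread('pics/side8.png')[225:385,265:425];cv2.imwrite('pics/c8.png',cv2.resize(b,(600,600),interpolation=cv2.INTER_CUBIC))"
```

```text
orange 658 y [-0.1339 -0.0246] x [0.5137 0.5353] z [0.0923 0.1399]
red 608 y [-0.0847 -0.0341] x [0.4531 0.4949] z [0.0821 0.0988]
[ 0.3 -0.6 -0.3] [0.4286 0.1662 0.1934]
```

View pics/c8.png

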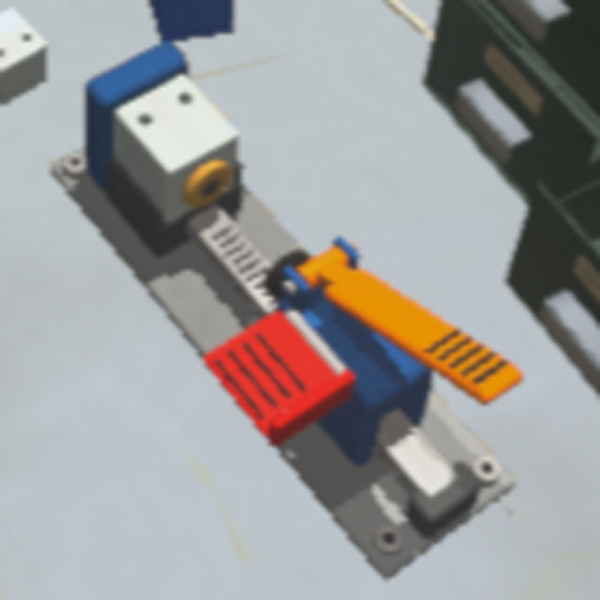

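The bush is flush at about (208,183), the head is fully back (about 61 mm of travel, to a firm stop), the trigger and lever are up, and the arm is clear.

```bash
python3 -c "
from bench import bot;print(bot.close_job())"
```

```text
the job is handed in; nothing more can be done
None
```

The job is handed in (no verdict came back): the bush is pressed home and held with about 18 N on the trigger, the clamp head is fully back against its stop, the block is in its nest, and everything is let go.

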